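Stack the empty stud bin on its ledges

TASK

On the shoe-care bench, take the empty stack-nest bin, turn it half a turn so that its dipped end lies over the high end of the bin of shoe studs, and set it on top of that bin so that it rests level on the ledges instead of nesting down onto the studs. Leave the bin of studs standing where it is, and let go of the stacked bin.

Things in the scene. Friction and masses are not known exactly. Their poses are not given: they have to be found in the camera images.
- empty_bin: Empty grey plastic stack-nest bin, 164 long (x) x 66 wide (y) x 60 high (mm), 105-170 g, open top. Origin: centre of underside. Sides: upright flat band 42 to 60 high, 66 across; grip there across y at mid-length. Below, it tapers to a foot 140 x 40. Starts upright on the bench, dipped end (-x) towards the robot within 20 degrees. Two open channels up each long side, at x = -24 and +54.
- stud_bin: Identical loose bin (same sizes, axes, dip at its -x end) but with metal and black shoe studs in its bottom, up to 25 mm high; 400 g. Origin: centre of its underside, z up. Upright on the bench, dipped end towards the robot within 20 degrees, left or right of the empty bin. A plain straight-sided tray nearby is neither bin.
- empty_dip (a point): Middle of the empty bin's dipped edge: 80 mm from its origin along its -x, 31 mm above its underside; axes as the bin's. The dip is a notch 39 mm wide cut down from the rim in this end; the other end (+x) is full height.
- stud_ledges (a point): On the stud bin's axis, 44 mm above its underside, level with its 4 ledges: flat column tops at x = -24 and +54, from 9 mm off centre out to each long wall. Mouth above them 158 x 58: a foot enters with 9 mm play each way in x and y. A bin turned half round stands on them (underside at this height); the same way round, its channels pass the columns and it sinks some 18 mm lower.

How it is judged (in metres and radians):
At the end, for the whole second after the job is handed in: Empty bin on the stud bin's ledges, underside 38-50 mm above that bin's underside, within 14 mm along and 12 mm across, dipped end over the stud bin's high end, axes parallel within 10 degrees, both bins level within 4 degrees and still, stud bin within 30 mm of its start (x of empty_bin in the frame of stud_bin between -0.014 and 0.014 m and y of empty_bin in the frame of stud_bin between -0.012 and 0.012 m and z of empty_bin in the frame of stud_bin between 0.038 and 0.05 m and x of empty_dip in the frame of stud_bin above 0.05 m and angle between the x axis of empty_bin and the x axis of stud_bin, either way round below 0.18 rad and angle between each of empty_bin, stud_bin's own z axis and vertical below 0.07 rad and distance of stud_bin from where it was at the start of the episode below 0.03 m and linear speed of each of empty_bin, stud_bin below 0.02 m/s); the robot touches nothing.
It also fails if it takes over 43 s, if anything falls off the work surface, if the arm or the gripper's body presses on something with over 40 N, if the wrist force passes 120 N, or if a joint passes its speed limit or range.

ROBOT

A 6-joint arm with a two-finger parallel gripper is mounted at the origin on the work surface. World frame = base frame: x ahead of the robot, y to its left, z up, the work surface at z = 0. Lengths are in mm, angles in rad, forces in N, time in s.
With the tool pointing down it reaches from about 350 to 875 mm from the base axis. Payload 4.2 kg.
Tool frame: the origin (TCP) lies at the very end of the fingers, on their centre line; the grasp point (between the pads) lies arm.grip_point_offset behind it (arm.grip_point_offset is the distance from the TCP to the grasp point, in mm); z points along the fingers, y is the line along which they close (so a half turn about z gives the same grasp; the last joint's range is limited). The gripper opens to 85 mm and grips with 20 to 120 N. Pads are 22 mm wide; open, the fingers measure 114 mm over their backs; the gripper's body (76 mm by 85 mm) begins 54 mm behind the grasp point. The pads swing forward as they close: fully open they stand 13 mm farther back than shut.
Start: joints at [0.259, 0.385, 0.008, 0, -1.194, -0.259], TCP at [624.979, 0.025, 231.312] pointing down, gripper open.
Joint ranges: [-3.14, 3.14], [-1.21, 2.06], [-1.07, 1.41], [-3.16, 2.05], [-2.99, -0.16], [-3.1, 3.1]. Speed limits (rad/s): [2.79, 2.79, 3.14, 3.14, 3.14, 3.14].

INTERFACE

Orientations are given as a unit quaternion [x, y, z, w].
In Python, from bench import arm, cams, ticket gives the robot as it stands.
- The arm moves only by the tool servo_tool, never from a script. Its argument "commands" is a list that holds one entry, the list of rows, each a list of 7 numbers: the closure in counts, from 0 (fully open) to 255 (shut), then the shift along the tool's x, y, z in m, then the turn, a rotation vector about the tool's x, y, z in degrees. In form: [[[grip, x, y, z, ax, ay, az], ...]]. A call has 1 to 10 rows; each row shifts and turns the commanded pose from where the row before left it, along the tool's axes as they then stand; what a row does not reach is not made up. A row lasts 1/12 s, in which the tool goes at most 41.7 mm and 7.16 degrees, less where a joint would pass 70% of its speed; a pose out of reach is approached as far as the arm can. A call with a gripper value outside its range is refused whole. The fingers move at their own pace and stop on an object; the grip force is fixed at half the most. Time passes only in rows, so rows that do not move let the fingers close. It gives the time, the measured TCP pose, the force, the opening and the grip force at its end, in the units of the state.
- arm.read_state(): the state, without advancing time (a new reading comes with each control period).
- cams.get_image(name): name is "scene" or "side" or "wrist"; returns a dict with "frame" (480x640x3 uint8, blue, green, red), "K" (3x3 intrinsics, pixels), "T" (4x4, takes a point from camera to world coordinates). Camera axes: x right, y up, looking along -z (the intrinsics and any distortion apply to the point x, -y, -z); pixel columns grow to the right and rows downward; lengths in mm; the calibration is good to about 2 mm. A picture is of the moment at which its call begins. There is no depth.
- ticket.job_done(): hands the job in; it is judged then, once.
The state is a dict: "clock": time; "joints": joint angles; "joint_vel": joint speeds; "joint_efforts": joint torques, N m; "position": TCP position; "ee_rot": TCP orientation; "contact_force": force on the tool from outside, world axes, zero at the start; "wrist_torque": the same for the moment, N m; "gripper_width": finger opening in mm; "grasp_force": force on a finger pad.
Only numpy, scipy, OpenCV 4.12 (cv2) and the standard library are available. Lean on these libraries where they do the work, as an engineer would, in place of code of your own. Each camera call takes 0.05 s, during which the arm holds its last target. There are 200 camera calls.

## Working session

There is one attempt and no reset: what is moved stays moved. The work goes in short steps, Python scripts to look and compute and a tool call to move; the robot and the scene stay as the last step left them, time stands still between calls to the robot, and variables do not carry over. Pictures are saved under pics/ and viewed, at most 10 in all, crops included, and the job is handed in when it is done.

Besides the shell and the picture viewer there is one more tool, called after ">>>" by a JSON object that holds its "api" and its "payload", one argument or row to a line. servo_tool: Moves the arm, as the interface text tells. Its arguments: {"type":"object","properties":{"commands":{"type":"array","items":{"type":"array","items":{"type":"array","items":{"type":"number"}}}}},"required":["commands"]}

```bash
mkdir -p pics; ls
python3 - <<'E'
from bench import arm,cams
import cv2,numpy as np
s=arm.read_state();print(s,arm.grip_point_offset)
for n in("scene","wrist","side"):
    d=cams.get_image(n);cv2.imwrite(f"pics/{n}0.png",d["frame"]);print(n,d["K"].tolist(),np.round(d["T"],3).tolist(),[k for k in d])
E
```

```text
pics
{'clock': 0.0, 'joints': array([ 2.58652360e-01,  3.85588864e-01,  6.65268361e-03, -5.05263044e-04,
       -1.19397892e+00, -2.58584156e-01]), 'joint_vel': array([ 0.00067338,  0.00118118,  0.00124352, -0.00093123, -0.00143297,
        0.00106429]), 'joint_efforts': array([-9.55001960e-04, -3.92286408e+01,  1.88399577e+01,  4.18616563e+00,
       -4.72148502e-03,  8.27910434e-07]), 'position': array([6.24434493e+02, 5.84164353e-02, 2.30211647e+02]), 'ee_rot': array([-0.70706457,  0.70714816,  0.00073558, -0.00079771]), 'contact_force': array([-0.31176441, -0.03705494, -0.02971043]), 'wrist_torque': array([-0.02267089, -0.03530421, -0.07018776]), 'grasp_force': 0.0, 'gripper_width': 85.26331983941327} 18.700000000000003
scene [[507.5257860549568, 0.0, 327.25661365160533], [0.0, 507.5257860549568, 236.6311029745549], [0.0, 0.0, 1.0]] [[0.633, -0.651, 0.418, 859.891], [0.774, 0.541, -0.329, -271.831], [-0.011, 0.532, 0.846, 756.53], [0.0, 0.0, 0.0, 1.0]] ['frame', 'K', 'T']
wrist [[412.3944478963974, 0.0, 326.2255365251131], [0.0, 412.3944478963974, 244.5607282652957], [0.0, 0.0, 1.0]] [[-1.0, 0.0, 0.003, 624.229], [-0.001, -0.945, -0.328, -84.41], [0.003, -0.328, 0.945, 373.701], [0.0, 0.0, 0.0, 1.0]] ['frame', 'K', 'T']
side [[545.3765037030915, 0.0, 318.24906542182924], [0.0, 545.3765037030915, 238.91884193990353], [0.0, 0.0, 1.0]] [[-0.93, 0.298, -0.214, 351.45], [-0.367, -0.729, 0.578, 468.72], [0.016, 0.616, 0.787, 683.245], [0.0, 0.0, 0.0, 1.0]] ['frame', 'K', 'T']
```

View pics/scene0.png

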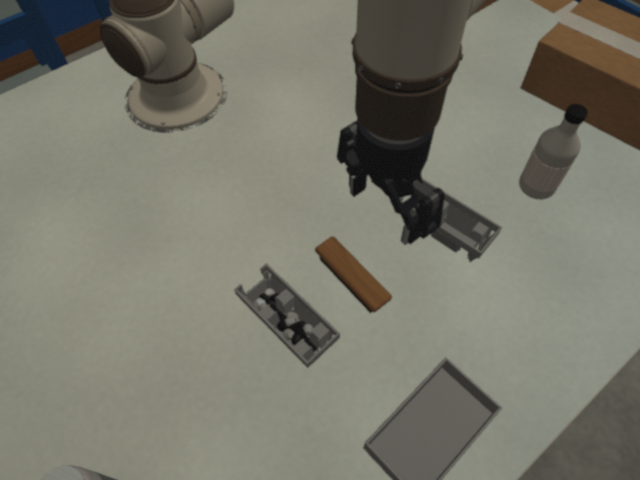

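View pics/wrist0.png

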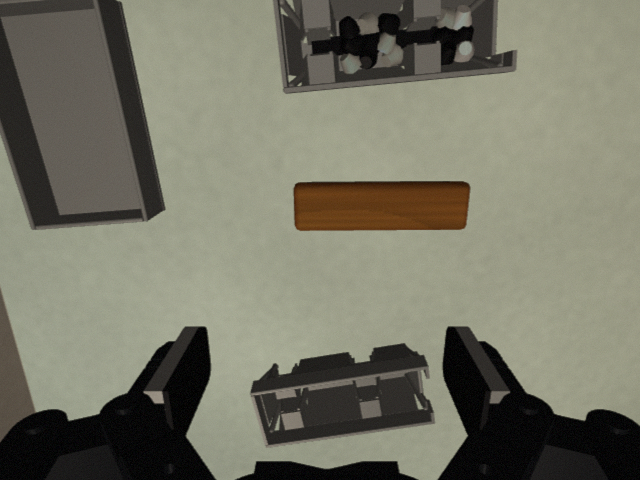

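The scene view shows the stud bin (rim corners about (236,290), (266,266), (338,334), (308,364)). The empty bin is partly behind the gripper at (460,225), and the plain tray is at (430,430). The wrist view shows the empty bin at the bottom (rim corners (252,388), (427,360), (435,422), (268,445)), dip to the right, and the stud bin's near rim at (285,92)–(516,68).

```bash
cat > h.py <<'E'
import numpy as np,cv2
from bench import arm,cams
def ray(K,T,uv,z):
    uv=np.atleast_2d(np.array(uv,float));o=T[:3,3]
    d=np.c_[(uv[:,0]-K[0,2])/K[0,0],-(uv[:,1]-K[1,2])/K[1,1],-np.ones(len(uv))]@T[:3,:3].T
    return o+d*((z-o[2])/d[:,2])[:,None]
def cast(name,uv,z=60):
    d=cams.get_image(name);return ray(d["K"],d["T"],uv,z)
def pix(d,P):
    p=(np.atleast_2d(P)-d["T"][:3,3])@d["T"][:3,:3];K=d["K"]
    return np.c_[K[0,0]*p[:,0]/-p[:,2]+K[0,2],K[1,2]-K[1,1]*p[:,1]/-p[:,2]]
def yaw(): 
    from scipy.spatial.transform import Rotation as R
    s=arm.read_state();m=R.from_quat(s["ee_rot"]).as_matrix()
    return np.degrees(np.arctan2(m[1,0],m[0,0])),s
E
python3 - <<'E'
from h import *
np.set_printoptions(precision=1,suppress=True)
print(cast("wrist",[(252,388),(427,360),(435,422),(268,445)]))
print(cast("wrist",[(285,92),(516,68)]))
print(cast("scene",[(236,290),(266,266),(338,334),(308,364)]))
E
```

```text
[[691.4 163.7  60. ]
 [533.4 133.7  60. ]
 [520.2 202.7  60. ]
 [679.8 230.3  60. ]]
[[ 653.2  -90.7   60. ]
 [ 490.5 -106.7   60. ]]
[[ 501.3 -168.6   60. ]
 [ 496.5 -109.    60. ]
 [ 654.5  -94.1   60. ]
 [ 661.7 -154.9   60. ]]
```

View pics/side0.png

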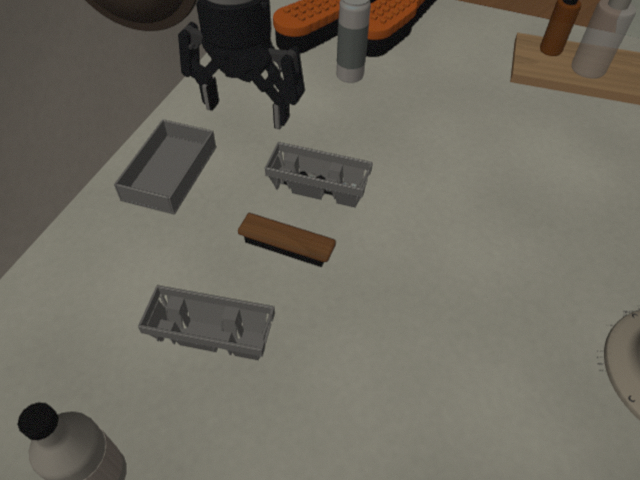

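The side view shows the empty bin at (205,322) and the stud bin at (320,172), both clear of other objects. My estimates are empty bin ≈ (606,183), yaw 10°, and stud bin ≈ (576,-131), yaw 5.5°. I'll move above the empty bin next.

>>> {"api": "servo_tool", "payload": {
  "commands": [
    [[0,-0.03,0.003,0.006,0,0,0],[0,-0.03,0.003,0.006,0,0,0],[0,-0.03,0.003,0.006,0,0,0],[0,-0.03,0.003,0.006,0,0,0],[0,-0.03,0.003,0.006,0,0,0],[0,-0.033,0.003,0.006,0,0,0],[0,0,0,0,0,0,6.7],[0,0,0,0,0,0,6.7],[0,0,0,0,0,0,6.7],[0,0,0,0,0,0,6.7]]
  ]
}}

```text
clock: 1.13
position: [606.8, 183.5, 195.1]
ee_rot: [-0.522, 0.853, 0.0, -0.0]
contact_force: [0.7, 1.0, 0.3]
gripper_width: 85.6
grasp_force: 0.0
```

>>> {"api": "servo_tool", "payload": {
  "commands": [
    [[0,0,0,0,0,0,6.7],[0,0,0,0,0,0,6.7],[0,0,0,0,0,0,6.7],[0,0,0,0,0,0,6.7],[0,0,0,0,0,0,6.7],[0,0,0,0,0,0,6.7],[0,0,0,0,0,0,6.7],[0,0,0,0,0,0,6.1],[0,0,0,0,0,0,0],[0,0,0,0,0,0,0]]
  ]
}}

```text
clock: 1.97
position: [606.9, 183.0, 195.2]
ee_rot: [-0.09, 0.996, -0.0, -0.0]
contact_force: [-0.1, -0.4, -0.2]
gripper_width: 85.4
grasp_force: 0.0
```

Run:
```python
from h import *
y,s=yaw();print(y,s["position"],s["joints"],s["clock"],s["gripper_width"])
d=cams.get_image("wrist");cv2.imwrite("pics/w1.png",d["frame"]);np.savez("w1.npz",K=d["K"],T=d["T"])
```

```text
-169.645014540295 [606.92132995 182.99723216 195.23551784] [ 5.47662782e-01  4.25335917e-01 -2.13929259e-02 -4.80682129e-05
 -1.12425391e+00 -1.93770975e+00] 1.9667 85.35771086367053
```

View pics/w1.png

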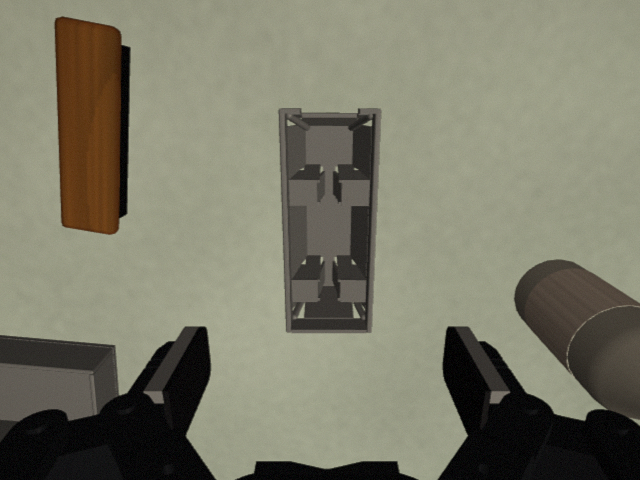

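The close view shows the empty bin's rim corners at (279,109), (380,109), (373,332) and (286,332), with its dip at the top. The bottle is to the right, so I'll check its clearance.

Run:
```python
from h import *
np.set_printoptions(precision=1,suppress=True)
d=np.load("w1.npz")
c=ray(d["K"],d["T"],[(279,109),(380,109),(373,332),(286,332)],60);print(c,c.mean(0))
a=(c[2]+c[3]-c[0]-c[1]);print(np.degrees(np.arctan2(a[1],a[0])))
print(ray(d["K"],d["T"],[(515,290),(570,260)],0), cast("scene",[(522,187),(540,195),(556,192)],0))
```

```text
[[533.  139.1  60. ]
 [521.3 202.9  60. ]
 [681.8 234.   60. ]
 [693.9 168.   60. ]] [607.5 186.   60. ]
10.56726295368579
[[650.5 365.1   0. ]
 [613.9 403.2   0. ]] [[633.5 371.6   0. ]
 [666.6 382.3   0. ]
 [681.1 410.5   0. ]]
```

>>> {"api": "servo_tool", "payload": {
  "commands": [
    [[0,0,0.0015,0.025,0,0,0],[0,0,0,0.025,0,0,0],[0,0,0,0.025,0,0,0],[0,0,0,0.025,0,0,0],[0,0,0,0.025,0,0,0],[0,0,0,0.02,0,0,0],[0,0,0,0.015,0,0,0],[0,0,0,0.011,0,0,0],[0,0,0,0,0,0,0],[60,0,0,0,0,0,0]]
  ]
}}

```text
clock: 2.9
position: [606.9, 184.5, 24.2]
ee_rot: [-0.089, 0.996, -0.0, -0.0]
contact_force: [0.9, -0.8, 0.2]
gripper_width: 75.7
grasp_force: 0.0
```

>>> {"api": "servo_tool", "payload": {
  "commands": [
    [[80,0,0,0,0,0,0],[100,0,0,0,0,0,0],[130,0,0,0,0,0,0],[130,0,0,0,0,0,0],[130,0,0,0,0,0,0],[130,0,0,0,0,0,0],[130,0,0,0,0,0,0],[130,0,0,0,0,0,0]]
  ]
}}

```text
clock: 3.57
position: [607.5, 185.0, 25.7]
ee_rot: [-0.089, 0.996, 0.0, 0.001]
contact_force: [-0.3, 0.3, 5.9]
gripper_width: 65.4
grasp_force: 67.1
```

>>> {"api": "servo_tool", "payload": {
  "commands": [
    [[130,0,0,-0.008,0,0,0],[130,0,0,-0.02,0,0,0],[130,0,0,-0.03,0,0,0],[130,0,0,-0.03,0,0,0],[130,0,0,-0.03,0,0,0],[130,0,0,-0.03,0,0,0],[130,0,0,-0.022,0,0,0],[130,0.008,-0.018,0,0,0,0],[130,0.01,-0.028,0,0,0,0],[130,0.01,-0.03,0,0,0,0]]
  ]
}}

```text
clock: 4.4
position: [591.7, 104.6, 194.3]
ee_rot: [-0.09, 0.996, 0.0, -0.0]
contact_force: [-0.0, -0.8, -1.4]
gripper_width: 65.1
grasp_force: 66.6
```

>>> {"api": "servo_tool", "payload": {
  "commands": [
    [[130,0.01,-0.03,0,0,0,0],[130,0.01,-0.03,0,0,0,0],[130,0.01,-0.025,0,0,0,0],[130,0.005,-0.015,0,0,0,0],[130,0,0,0,0,0,0],[130,0,0,0,0,0,0]]
  ]
}}

```text
clock: 4.9
position: [575.3, -0.7, 194.1]
ee_rot: [-0.088, 0.996, 0.0, -0.0]
contact_force: [1.0, -0.2, -0.7]
gripper_width: 65.1
grasp_force: 66.6
```

Run:
```python
from h import *
y,s=yaw();print(y,s["position"],s["joints"],s["clock"],s["gripper_width"])
for n in("wrist","scene"):
    d=cams.get_image(n);cv2.imwrite(f"pics/{n[0]}2.png",d["frame"]);np.savez(f"{n[0]}2.npz",K=d["K"],T=d["T"])
```

```text
-169.9157967720634 [575.26715231  -0.71150453 194.09854786] [ 2.80039700e-01  3.30410307e-01 -1.71919543e-01 -4.44053876e-04
 -1.06936850e+00 -1.67461999e+00] 4.9 65.0594439376271
```

View pics/w2.png

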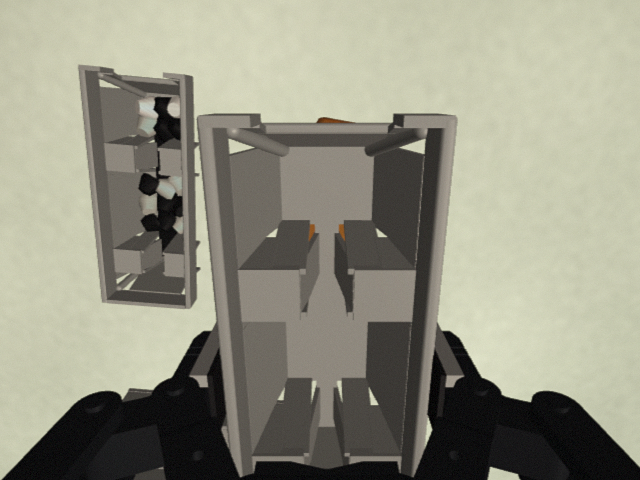

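The stud bin's rim corners are at (79,66), (192,76), (190,307) and (102,302). The held bin's dipped end has its rim corners at (199,116) and (455,117).

Run:
```python
from h import *
np.set_printoptions(precision=1,suppress=True)
d=np.load("w2.npz")
c=ray(d["K"],d["T"],[(79,66),(192,76),(190,307),(102,302)],60);print(c,c.mean(0))
print([round(np.degrees(np.arctan2(*(v[1::-1]))),1) for v in (c[2]-c[1],c[3]-c[0])], np.linalg.norm(c[1]-c[0]),np.linalg.norm(c[2]-c[1]))
h=ray(d["K"],d["T"],[(199,116),(455,117)],228.4);m=h.mean(0);print(h,np.linalg.norm(h[1]-h[0]))
a=h[1]-h[0];psi=np.arctan2(-a[0],a[1]);print(np.degrees(psi),m+82*np.array([np.cos(psi),np.sin(psi),0]),d["T"][:3,3])
```

```text
[[ 497.8 -169.5   60. ]
 [ 491.2 -100.3   60. ]
 [ 652.8  -90.2   60. ]
 [ 660.1 -155.2   60. ]] [ 575.5 -128.8   60. ]
[np.float64(3.6), np.float64(5.0)] 69.56555423378025 161.91710264066313
[[500.6 -46.4 228.4]
 [489.4  17.4 228.4]] 64.79067996701289
9.934403283994786 [575.8  -0.4 228.4] [491.7 -15.5 337.6]
```

>>> {"api": "servo_tool", "payload": {
  "commands": [
    [[130,0,0,0,0,0,-5],[130,0,0,0,0,0,-7],[130,0,0,0,0,0,-7],[130,0,0,0,0,0,-7],[130,0,0,0,0,0,-7],[130,0,0,0,0,0,-7],[130,0,0,0,0,0,-7],[130,0,0,0,0,0,-7],[130,0,0,0,0,0,-7],[130,0,0,0,0,0,-7]]
  ]
}}

```text
clock: 5.83
position: [576.0, 1.5, 194.1]
ee_rot: [-0.634, 0.774, 0.0, -0.0]
contact_force: [0.4, 0.6, -1.2]
gripper_width: 64.9
grasp_force: 66.6
```

>>> {"api": "servo_tool", "payload": {
  "commands": [
    [[130,0,0,0,0,0,-7],[130,0,0,0,0,0,-7],[130,0,0,0,0,0,-7],[130,0,0,0,0,0,-7],[130,0,0,0,0,0,-7],[130,0,0,0,0,0,-7],[130,0,0,0,0,0,-7],[130,0,0,0,0,0,-7],[130,0,0,0,0,0,-7],[130,0,0,0,0,0,-7]]
  ]
}}

```text
clock: 6.67
position: [576.0, 1.5, 194.0]
ee_rot: [0.963, -0.27, -0.0, 0.0]
contact_force: [-0.1, 0.4, -1.2]
gripper_width: 65.0
grasp_force: 66.6
```

>>> {"api": "servo_tool", "payload": {
  "commands": [
    [[130,0,0,0,0,0,-7],[130,0,0,0,0,0,-7],[130,0,0,0,0,0,-7],[130,0,0,0,0,0,-7],[130,0,0,0,0,0,-7],[130,0,0,0,0,0,-2],[130,0,0,0,0,0,0],[130,0,0,0,0,0,0]]
  ]
}}

```text
clock: 7.33
position: [576.0, 1.1, 194.1]
ee_rot: [0.999, 0.045, -0.0, -0.0]
contact_force: [-0.9, 0.2, -1.1]
gripper_width: 65.7
grasp_force: 66.5
```

>>> {"api": "servo_tool", "payload": {
  "commands": [
    [[130,-0.001,0.015,0,0,0,0],[130,-0.002,0.025,0,0,0,0],[130,-0.002,0.025,0,0,0,0],[130,-0.002,0.025,0,0,0,0],[130,-0.002,0.025,0,0,0,0],[130,-0.001,0.0145,0,0,0,0],[130,0,0,0,0,0,0],[130,0,0,0,0,0,0]]
  ]
}}

```text
clock: 8.0
position: [577.7, -130.0, 194.1]
ee_rot: [0.999, 0.044, -0.0, -0.0]
contact_force: [0.4, 0.8, -1.3]
gripper_width: 65.1
grasp_force: 66.7
```

Run:
```python
from h import *
np.set_printoptions(precision=1,suppress=True)
y,s=yaw();print(y,s["position"],s["clock"],s["gripper_width"])
p=np.array([576.5,-130.5]);r=np.radians(y);d=p-s["position"][:2]
print("tool dx,dy",d@[np.cos(r),np.sin(r)],d@[np.sin(r),-np.cos(r)])
cv2.imwrite("pics/s3.png",cams.get_image("scene")["frame"][180:420,160:480].repeat(2,0).repeat(2,1))
```

```text
5.094623069228338 [ 577.7 -130.   194.1] 8.0 65.13488204137636
tool dx,dy -1.1995951107468534 0.42532983978894906
```

View pics/s3.png

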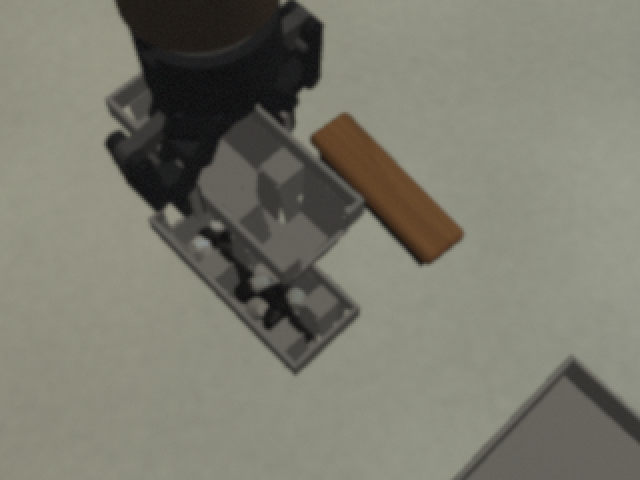

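The crop shows the held bin above the stud bin, its axis parallel and its dip over the stud bin's far, high end. The grip is sound, so I'll lower it.

>>> {"api": "servo_tool", "payload": {
  "commands": [
    [[130,-0.001,0,0.012,0,0,0],[130,0,0,0.02,0,0,0],[130,0,0,0.02,0,0,0],[130,0,0,0.02,0,0,0],[130,0,0,0.015,0,0,0],[130,0,0,0.01,0,0,0],[130,0,0,0.006,0,0,0],[130,0,0,0.006,0,0,0],[130,0,0,0,0,0,0]]
  ]
}}

```text
clock: 8.8
position: [576.5, -129.4, 84.7]
ee_rot: [0.999, 0.046, -0.001, -0.0]
contact_force: [0.2, -0.2, -1.1]
gripper_width: 65.1
grasp_force: 66.7
```

>>> {"api": "servo_tool", "payload": {
  "commands": [
    [[130,0,0,0.003,0,0,0],[130,0,0,0.003,0,0,0],[130,0,0,0.003,0,0,0],[130,0,0,0.003,0,0,0],[130,0,0,0,0,0,0]]
  ]
}}

```text
clock: 9.22
position: [576.3, -129.9, 72.8]
ee_rot: [0.999, 0.045, -0.0, -0.0]
contact_force: [-0.2, -0.5, -1.4]
gripper_width: 64.7
grasp_force: 66.7
```

>>> {"api": "servo_tool", "payload": {
  "commands": [
    [[130,0,0,0.0015,0,0,0],[130,0,0,0.0015,0,0,0],[130,0,0,0,0,0,0]]
  ]
}}

```text
clock: 9.47
position: [576.5, -129.8, 70.1]
ee_rot: [0.999, 0.045, -0.0, -0.0]
contact_force: [-0.2, -0.2, -0.5]
gripper_width: 65.0
grasp_force: 66.7
```

Run:
```python
from h import *
a=cams.get_image("side")["frame"][100:250,220:420];b=cams.get_image("scene")["frame"][220:400,200:380]
cv2.imwrite("pics/x4.png",np.hstack([cv2.resize(a,(400,300)),cv2.resize(b,(300,300))]))
```

```text
(no output)
```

View pics/x4.png

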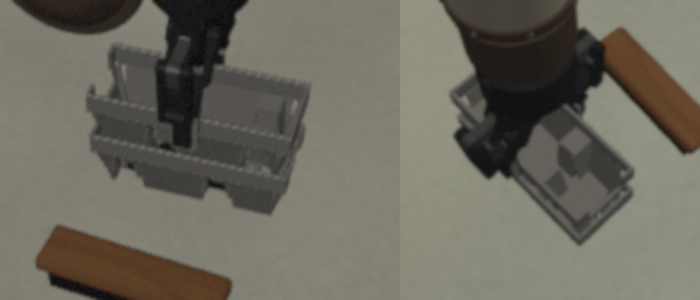

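The bin sits inside the mouth, parallel to the stud bin, and contact is just starting. I'll lower a little more and check the force.

>>> {"api": "servo_tool", "payload": {
  "commands": [
    [[130,0,0,0.001,0,0,0],[130,0,0,0.0005,0,0,0],[130,0,0,0,0,0,0]]
  ]
}}

```text
clock: 9.82
position: [577.0, -129.9, 69.8]
ee_rot: [0.999, 0.046, 0.0, 0.0]
contact_force: [-1.4, 0.8, 4.6]
gripper_width: 65.2
grasp_force: 67.4
```

Contact at the expected ledge height. Now I'll release and go up.

>>> {"api": "servo_tool", "payload": {
  "commands": [
    [[90,0,0,0,0,0,0],[60,0,0,0,0,0,0],[40,0,0,0,0,0,0],[20,0,0,0,0,0,0],[0,0,0,0,0,0,0],[0,0,0,0,0,0,0],[0,0,0,0,0,0,0],[0,0,0,0,0,0,0]]
  ]
}}

```text
clock: 10.48
position: [576.6, -129.9, 68.6]
ee_rot: [0.999, 0.045, -0.0, 0.0]
contact_force: [-0.6, 0.4, -1.0]
gripper_width: 85.3
grasp_force: 0.0
```

>>> {"api": "servo_tool", "payload": {
  "commands": [
    [[0,0,0,-0.005,0,0,0],[0,0,0,-0.01,0,0,0],[0,0,0,-0.02,0,0,0],[0,0,0,-0.03,0,0,0],[0,0,0,-0.03,0,0,0],[0,0,0,-0.03,0,0,0],[0,0,0,-0.015,0,0,0],[0,0,0,0,0,0,0],[0,0,0,0,0,0,0]]
  ]
}}

```text
clock: 11.23
position: [577.0, -129.8, 210.7]
ee_rot: [0.999, 0.045, 0.002, -0.0]
contact_force: [-0.2, 1.0, -1.4]
gripper_width: 84.8
grasp_force: 0.0
```

Run:
```python
from h import *
a=cams.get_image("side")["frame"][100:250,220:420];d=cams.get_image("wrist");np.savez("w5.npz",K=d["K"],T=d["T"])
cv2.imwrite("pics/x5.png",np.hstack([cv2.resize(a,(400,300)),cv2.resize(d["frame"],(400,300))]))
print(arm.read_state()["gripper_width"])
```

```text
85.19537964577206
```

View pics/x5.png

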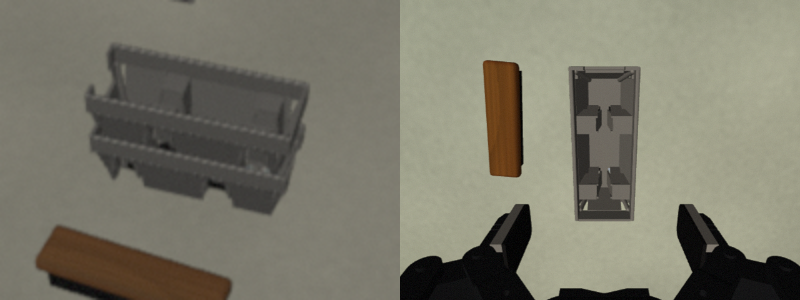

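The side crop shows the stacked bin level, with an even gap between the rims. The wrist crop shows it square in the mouth, with its dip at the far end, and the gripper clear of both bins.

```bash
python3 -c "
from bench import ticket;print(ticket.job_done())"
```

```text
the job is handed in; nothing more can be done
None
```

The empty bin is turned half round and released on the stud bin's ledges, looking level in the last pictures, and the job is handed in at about 11 s of the 43 s allowed; no verdict was returned.

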